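Unclamp a welded post foot from the sloping jig with the ratchet

ROBOT

A 7-joint arm with a two-finger parallel gripper is mounted at the origin on a cart in front of the work surface, level with it; the furniture and walls round the work are solid. World frame = base frame: x ahead of the robot, y to its left, z up, the work surface at z = 0. Lengths are in m, angles in rad, forces in N, time in s.
With the tool pointing down it reaches from about 0.4 to 0.925 m from the base axis. Payload 5.6 kg.
Tool frame: the origin (TCP) lies midway between the tips of the shut fingers; the grasp point (between the pads) lies 19 mm behind it (arm.grip_point_offset is the distance from the TCP to the grasp point, in m); z points along the fingers, x is the direction in which the jaws open and shut, and the axes are right-handed (so a half turn about z gives the same grasp; the last joint's range is limited). The gripper opens to 85 mm and grips with 20 to 120 N. Pads are 22 mm wide; open, the fingers measure 114 mm over their backs; the gripper's body (76 mm by 85 mm) begins 54 mm behind the grasp point. The pads swing forward as they close: fully open they stand 13 mm farther back than shut.
Start: joints at [1.064, 0.468, -0.012, 1.603, 0.006, 1.071, -0.056], TCP at [0.291, -0.581, 0.231] pointing down, gripper open.
Joint ranges: [-2.53, 2.53], [-0.31, 2.02], [-1.57, 1.55], [0.28, 2.44], [-1.29, 4.43], [0.15, 1.84], [-2.92, 2.92]. Speed limits (rad/s): [2.57, 2.57, 3.14, 3.14, 3.14, 3.14, 3.14].

INTERFACE

Orientations are given as a unit quaternion [x, y, z, w].
In Python, from rig import arm gives the robot as it stands.
- The arm moves only by the tool jog_arm, never from a script. Its argument "moves" is one flat list of numbers, 7 for each row, row after row: the finger opening in m, from 0 to 0.0854, then the shift along the tool's x, y, z in m, then the turn, a rotation vector about the tool's x, y, z in degrees. In form: [fingers, x, y, z, ax, ay, az, fingers, x, y, z, ax, ay, az, ...]. A call has 1 to 12 rows; each row is the pose to reach, as a shift and turn from the pose measured when the call began, along the tool's axes at that moment; what a row does not reach only later rows make up. A row lasts 1/8 s, in which the tool goes at most 62.5 mm and 10.7 degrees, less where a joint would pass 70% of its speed; a pose out of reach is approached as far as the arm can. A call with a gripper value outside its range is refused whole. The fingers move at their own pace and stop on an object; the grip force is fixed at half the most. Time passes only in rows, so rows that repeat a pose let the fingers close. It gives the time, the measured TCP pose, the force and the opening at its end, in the units of the state.
- arm.read_state(): the state, without advancing time (a new reading comes with each control period).
- arm.camera(name): name is "side" or "top" or "wrist"; returns a dict with "pixels" (420x560x3 uint8, red, green, blue), "range_z" (420x560 float32, m along the optical axis (not along the pixel's ray), 0 where there is no reading), "fovy" (degrees; the focal length in pixels is half the picture's height over the tangent of half this angle, whatever the lens; pixels are square), "cx", "cy" (the principal point, pixels), "origin" and "attitude" of the camera in the world; the wrist camera has in their place "tool_from_camera" (4x4, takes a point from camera to tool coordinates, whose origin is the TCP and whose axes are the tool frame's). Camera axes: x right, y up, looking along -z (the intrinsics and any distortion apply to the point x, -y, -z); pixel columns grow to the right and rows downward; lengths in m; the calibration is good to about 2 mm. The wrist camera is an equidistant fisheye: a pixel r from the principal point sees the ray r / f radians off the axis. A picture is of the moment at which its call begins: read the wrist's pose just before it.
- arm.hand_in(): hands the job in, once; it reports no verdict.
The state is a dict: "time": time; "joints": joint angles; "dq": joint speeds; "joint_efforts": joint torques, N m; "position": TCP position; "tool_rot": TCP orientation; "force": force on the tool from outside, world axes, zero at the start; "moment": the same for the moment, N m; "width": finger opening in m.
Only numpy, scipy, OpenCV 4.12 (cv2) and the standard library are available. Lean on these libraries where they do the work, as an engineer would, in place of code of your own. Each camera call takes 0.05 s, during which the arm holds its last target.

TASK

The welded post foot in the sloping jig is finished: work the ratchet lever back and forth to back off the clamp screw until its point is well clear of the plate, then swing the red clamp arm well up the slope, off the foot. Lift the foot out and set it down, not dropping it, flat on its base in the free half of the tray beside the finished one, with the clamp left open and everything else on the bench left where it is.

Things in the scene. Friction and masses are not known exactly. Their poses are not given: they have to be found in the camera images.
- bed_centre (a point): Jig bed surface under the shut clamp's screw. Frame: x up the slope (away from the robot), y along the bed, z square to it. The jig is a blue wedge fixed to the bench, place and yaw vary; its steel bed (226 mm up the slope, 250 mm along) slopes 22 degrees, so z leans 22 degrees from vertical towards the robot. Heights in the other entries are along this z, above the bed.
- clamp_screw (a joint): Screw angle, rad: 0 to 0.3 at the start (clamped), grows as it is backed off (counter-clockwise from above the bed), stop at 4.6. Rises 8 mm a turn (1.27 mm per rad) and lifts ratchet and lever with it. Its 10 mm point sits 3 mm deep in the foot's hole at 0, leaves the hole at 2.36 and is well clear from 2.8 rad. Friction 0.18 N m; holds where left.
- ratchet_lever (a joint): Lever angle on the arm, rad, positive counter-clockwise from above the bed; 0 points straight away from the arm's pivot. The spatter guard limits it to -0.44..0.87. Swung the positive way it turns the screw along (about 3 N at the knob); swung back, the pawl clicks over 18 teeth and the screw stays. Up to 20 degrees of each swing are lost as free play. Stays where left.
- lever_knob (a point): Middle of the black knob at the end of the ratchet lever: upright (along the bed's z), 22 mm across, 35 mm tall, turns freely on its pin, 110 mm from the screw's axis, height 91 mm with the screw at 0. The lever bar's top lies 22 mm below this point. Its x, y axes turn with the lever.
- screw_axis (a point): Point on the clamp screw's axis at the lever knob's height, rising with the screw; frame of the clamp arm (with the arm shut: x up the slope, y towards the arm's pivot, z square to the bed). The lever knob lies at 0.110*(sin a, -cos a, 0) m in this frame, a = joint ratchet_lever.
- clamp_arm (a joint): Angle of the red clamp arm about its pivot, rad: 0 shut over the foot (at its stop); positive swings the screw end up the slope off the foot (counter-clockwise from above the bed), stop at 1.25. It cannot swing while the screw's point is in the hole; clear of the foot from 0.9. Stiff pivot (about 13 N at the arm knob), stays where left.
- swing_knob (a point): Middle of the black upright knob on the clamp arm itself (not the lever's): 21 mm across, graspable from 60 to 98 mm height, middle at 78 mm, 75 mm from the pivot; the arm's top is 28 mm below. At arm angle b it lies at 0.075*(sin b, -cos b, 0) m from point clamp_pivot, in the bed's frame.
- clamp_pivot (a point): Point on the arm's pivot axis at the arm knob's height, 140 mm along the bed's +y from the shut screw; its axes turn with the arm.
- post_foot_stub (a point): Middle of the grey square tube stub (30x30 mm, 60 mm tall) on the post foot in the jig; z points up out of it, 36 mm above the foot's underside. Foot: dark steel plate 140 (its x) x 60 x 6 mm, bolt holes 55 mm either side of the stub, about 0.5 kg, loose once unclamped. It lies length up the slope among 6 mm high blocks, upper hole under the screw; lift it out along the bed's z.
- finished_foot_stub (a point): Middle of the stub of an identical finished foot standing in the tray, about 50 mm to the tray's +y, 36 mm above its underside; it stays there.
- tray: Shallow zinc-grey steel parts tray fixed to the bench, 170 (x) x 200 (y) x 26 mm, walls and floor 3 mm, open on top; origin at the centre of its underside, z up. Place and yaw vary. Its free half is towards -y (the jig's side): room for the foot centred 48 mm from the tray's middle, length along the tray's x.
- welding_magnet: red flat arrow-shaped welding magnet, 56x112x17 mm; bystander
- tube_offcut_1: loose offcut of square steel tube lying flat, 30x90x30 mm; bystander
- tape_measure: yellow and grey tape measure, 47x96x69 mm; bystander

How it is judged:
By the outcome, as a careful person would: the job done as asked, in the order asked, and still so for the second after the job is handed in, with the robot touching nothing.
It also fails if it takes over 72 s, if anything falls off the work surface, if the arm or the gripper's body presses on something with over 40 N, if the wrist force passes 120 N, or if a joint passes its speed limit or range.

## Working session

There is one attempt and no reset: what is moved stays moved. The work goes in short steps, Python scripts to look and compute and a tool call to move; the robot and the scene stay as the last step left them, time stands still between calls to the robot, and variables do not carry over. Pictures are saved under pics/ and viewed, and the job is handed in when it is done.

Besides the shell and the picture viewer there is one more tool, called by a JSON object that holds its "name" and its "arguments". jog_arm: Moves the arm, as the interface text tells. Its arguments: {"type":"object","properties":{"moves":{"type":"array","items":{"type":"number"}}},"required":["moves"]}

```bash
mkdir -p pics; ls; python3 - <<'E'
from rig import arm
import cv2,numpy as np
s=arm.read_state();print({k:np.round(v,4).tolist() for k,v in s.items()})
for n in("side","top","wrist"):
    c=arm.camera(n);cv2.imwrite(f"pics/{n}0.png",c["pixels"][:,:,::-1])
    np.savez(f"{n}0.npz",**c)
    print(n,{k:np.round(v,4).tolist() for k,v in c.items() if k not in("pixels","range_z")},(c["range_z"]>0).mean())
E
```

```text
pics
{'time': 0.0, 'joints': [1.064, 0.4684, -0.0116, 1.6036, 0.006, 1.0714, -0.0563], 'dq': [-0.0007, 0.001, -0.0023, -0.0003, 0.0003, -0.0009, 0.0003], 'joint_efforts': [0.0001, -53.2388, 0.0215, -25.1305, 0.0114, 0.0078, 0.0], 'position': [0.2905, -0.5809, 0.2303], 'tool_rot': [0.8507, -0.5257, -0.0008, -0.0004], 'force': [0.0483, 0.6331, -0.3175], 'moment': [-0.004, -0.0467, 0.0329], 'width': 0.0853}
side {'fovy': 42.6903, 'cx': 288.9317, 'cy': 210.2963, 'origin': [0.8674, -1.5392, 1.334], 'attitude': [0.4384, 0.0477, 0.082, 0.8938]} 0.9954634353741496
top {'fovy': 50.6019, 'cx': 276.2132, 'cy': 207.758, 'origin': [0.3322, 0.0124, 1.7384], 'attitude': [-0.037, 0.0512, 0.7085, -0.7029]} 0.995922619047619
wrist {'fovy': 65.7065, 'cx': 283.4956, 'cy': 206.3412, 'tool_from_camera': [[1.0, -0.0005, -0.0004, 0.0], [-0.0006, -0.9486, -0.3166, -0.082], [-0.0002, 0.3166, -0.9486, -0.1413], [0.0, 0.0, 0.0, 1.0]]} 0.9961522108843538
```

View pics/side0.png

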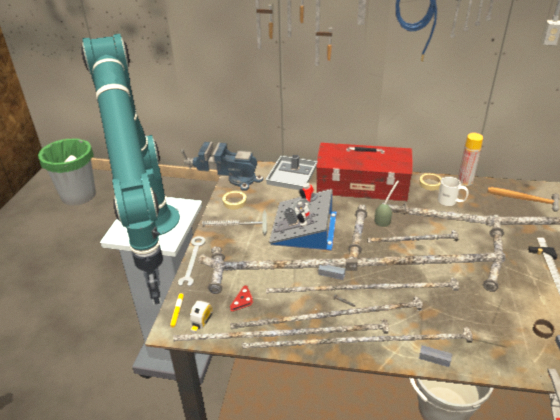

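View pics/top0.png

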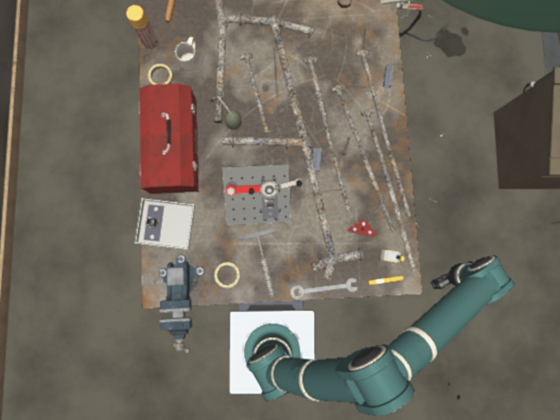

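View pics/wrist0.png

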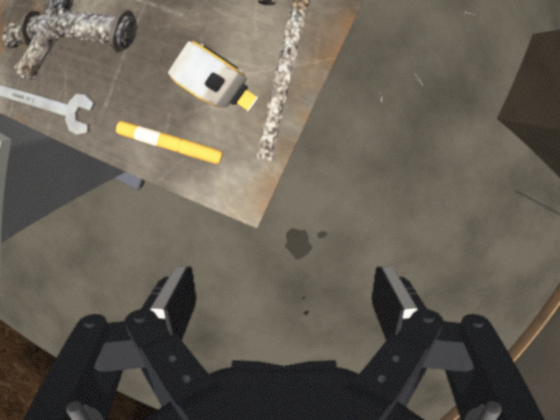

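```bash
cat > h.py <<'E'
import numpy as np,cv2
from scipy.spatial.transform import Rotation as R
def load(n): return dict(np.load(n+".npz"))
def foc(c): return 210/np.tan(np.radians(float(c["fovy"]))/2)
def pose(c):
    if "origin" in c: return R.from_quat(c["attitude"]).as_matrix(),np.array(c["origin"])
    T=np.eye(4);T[:3,:3]=R.from_quat(c["tr"]).as_matrix();T[:3,3]=c["tp"];T=T@c["tool_from_camera"]
    return T[:3,:3],T[:3,3]
def camray(c,u,v):
    x=(np.asarray(u,float)-c["cx"]);y=(np.asarray(v,float)-c["cy"]);f=foc(c)
    if "origin" in c: return np.stack([x/f,-y/f,-np.ones_like(x)],-1)
    r=np.hypot(x,y)+1e-9;t=r/f
    return np.stack([x/r*np.sin(t),-y/r*np.sin(t),-np.cos(t)],-1)
def ray(c,u,v):
    M,o=pose(c);d=camray(c,u,v)@M.T
    return o,d/np.linalg.norm(d,axis=-1,keepdims=True)
def onplane(c,u,v,p0,n):
    o,d=ray(c,u,v);return o+d*(((np.asarray(p0)-o)@n)/(d@n))[...,None]
def cloud(c):
    v,u=np.mgrid[0:420,0:560];d=camray(c,u,v);z=c["range_z"]
    d=d/(-d[...,2:3])*z[...,None]
    M,o=pose(c);P=d@M.T+o;P[z==0]=np.nan;return P
def proj(c,P):
    M,o=pose(c);q=(np.asarray(P)-o)@M;f=foc(c)
    if "origin" in c: return np.stack([c["cx"]+f*q[...,0]/-q[...,2],c["cy"]-f*q[...,1]/-q[...,2]],-1)
    r=np.hypot(q[...,0],q[...,1]);t=np.arctan2(r,-q[...,2])
    return np.stack([c["cx"]+f*t*q[...,0]/r,c["cy"]-f*t*q[...,1]/r],-1)
def snap(n,tag):
    from rig import arm
    s=arm.read_state();c=arm.camera(n)
    if n=="wrist":c["tp"]=s["position"];c["tr"]=s["tool_rot"]
    np.savez(tag+".npz",**c);cv2.imwrite(f"pics/{tag}.png",c["pixels"][:,:,::-1]);return load(tag)
E
python3 - <<'E'
from h import *
c=load("top0");im=c["pixels"][:,:,::-1]
cv2.imwrite("pics/top0c.png",cv2.resize(im[140:290,110:330],None,fx=3.6,fy=3.6,interpolation=cv2.INTER_CUBIC))
P=cloud(c)
for n,(u,v) in dict(knob=(299,183),screw=(270,188),pivot=(231,190),stub=(268,211),tray=(170,235),fin=(152,222),jigTL=(223,168),jigTR=(288,165),jigBL=(226,224),jigBR=(291,219),bench=(210,250)).items(): print(n,P[v,u].round(3))
c=load("side0");im=c["pixels"][:,:,::-1]
cv2.imwrite("pics/side0c.png",cv2.resize(im[140:290,210:430],None,fx=3.6,fy=3.6,interpolation=cv2.INTER_CUBIC))
E
```

```text
knob [ 0.614 -0.101  0.192]
screw [0.602 0.001 0.16 ]
pivot [0.598 0.143 0.145]
stub [0.532 0.009 0.047]
tray [0.446 0.391 0.   ]
fin [0.497 0.46  0.008]
jigTL [0.686 0.175 0.113]
jigTR [ 0.697 -0.067  0.112]
jigBL [ 0.488  0.174 -0.003]
jigBR [ 0.505 -0.081  0.004]
bench [ 0.386  0.235 -0.001]
```

View pics/top0c.png

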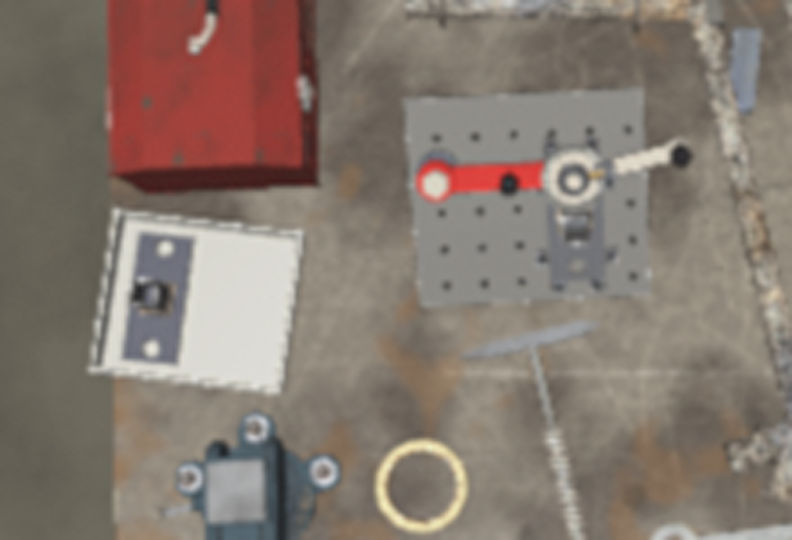

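View pics/side0c.png

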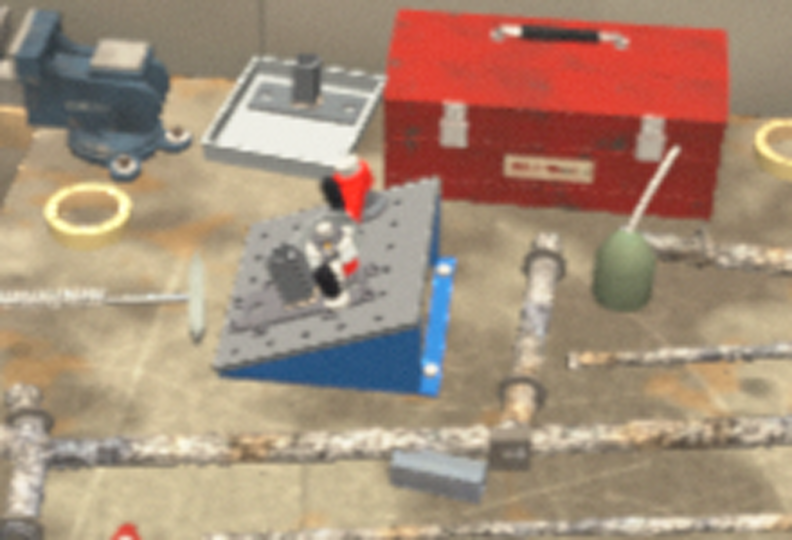

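```bash
cat >> h.py <<'E'
def rel(p,M,s=None):
    """shift (mm->m) and rotvec deg from current pose to target TCP p, rotation M"""
    if s is None:
        from rig import arm; s=arm.read_state()
    M0=R.from_quat(s["tool_rot"]).as_matrix()
    d=M0.T@(np.asarray(p)-s["position"]);rv=np.degrees(R.from_matrix(M0.T@M).as_rotvec())
    return np.round(d,4),np.round(rv,2)
def jigR(yaw): # bed axes as columns in world
    return R.from_euler("z",yaw).as_matrix()@R.from_euler("y",-np.radians(22)).as_matrix()
E
python3 - <<'E'
from h import *
J=jigR(np.radians(2.6));print(J.round(3))
T=np.stack([J[:,0],-J[:,1],-J[:,2]],1)
print(rel(np.array([.60,0,.07])+J[:,2]*.28,T))
E
```

```text
[[ 0.926 -0.045 -0.374]
 [ 0.042  0.999 -0.017]
 [ 0.375  0.     0.927]]
(array([-0.4239, -0.4408, -0.0985]), array([ 12.63,  19.57, -65.19]))
```

{"name": "jog_arm", "arguments": {"moves": [0.0854,-0.424,-0.441,-0.098,12.6,19.6,-65.2,0.0854,-0.424,-0.441,-0.098,12.6,19.6,-65.2,0.0854,-0.424,-0.441,-0.098,12.6,19.6,-65.2,0.0854,-0.424,-0.441,-0.098,12.6,19.6,-65.2,0.0854,-0.424,-0.441,-0.098,12.6,19.6,-65.2,0.0854,-0.424,-0.441,-0.098,12.6,19.6,-65.2,0.0854,-0.424,-0.441,-0.098,12.6,19.6,-65.2,0.0854,-0.424,-0.441,-0.098,12.6,19.6,-65.2,0.0854,-0.424,-0.441,-0.098,12.6,19.6,-65.2,0.0854,-0.424,-0.441,-0.098,12.6,19.6,-65.2,0.0854,-0.424,-0.441,-0.098,12.6,19.6,-65.2,0.0854,-0.424,-0.441,-0.098,12.6,19.6,-65.2]}}

```text
time: 1.65
position: [0.4949, -0.0053, 0.3286]
tool_rot: [0.981, 0.022, 0.19, -0.004]
force: [-0.1, -0.8, 0.1]
width: 0.0852
```

```bash
python3 - <<'E'
from h import *
c=snap("wrist","w1");P=cloud(c);np.save("w1P.npy",P)
print(c["tp"],R.from_quat(c["tr"]).as_matrix().round(3))
E
```

```text
[ 0.4948794  -0.00527722  0.32862126] [[ 0.927  0.045  0.373]
 [ 0.042 -0.999  0.016]
 [ 0.374  0.001 -0.928]]
```

View pics/w1.png

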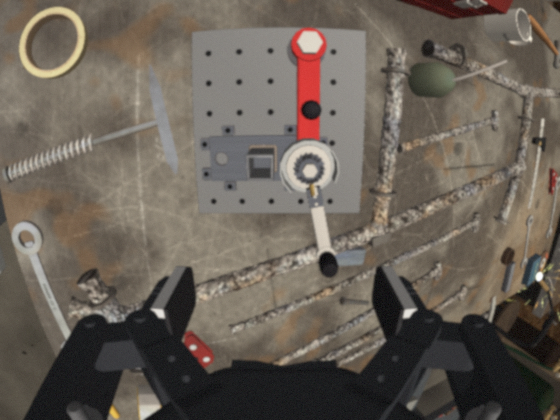

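```bash
python3 - <<'E'
from h import *
c=load("w1");P=cloud(c);im=c["pixels"]
cv2.imwrite("pics/w1c.png",cv2.resize(im[20:290,180:390,::-1],None,fx=2.2,fy=2.2,interpolation=cv2.INTER_CUBIC))
# bed plane
m=np.zeros((420,560),bool);m[70:125,215:290]=1;m[35:120,330:355]=1
Q=P[m];Q=Q[~np.isnan(Q[:,0])];o=Q.mean(0);n=np.linalg.svd(Q-o)[2][2];n*=np.sign(n[2])
res=(Q-o)@n;print("plane",o,n,"tilt",np.degrees(np.arccos(n[2])),"yaw from n",np.degrees(np.arctan2(-n[1],-n[0])),res.std())
cor=np.array([[192,31],[365,30],[359,213],[200,213]],float)
C=onplane(c,cor[:,0],cor[:,1],o,n);print(C.round(4))
print("edges",[np.linalg.norm(C[i]-C[(i+1)%4]).round(4) for i in range(4)])
for a,b in((0,1),(3,2)):
    d=C[b]-C[a];print("x yaw",np.degrees(np.arctan2(d[1],d[0])))
for a,b in((3,0),(2,1)):
    d=C[b]-C[a];print("y yaw",np.degrees(np.arctan2(-d[0],d[1])))
E
```

```text
plane [0.59432498 0.09664001 0.06786751] [-0.37439731 -0.01758757  0.92710157] tilt 22.012581319949142 yaw from n 2.6895312601035837 0.0008499128521995331
[[ 0.4816  0.1748  0.0238]
 [ 0.689   0.1844  0.1077]
 [ 0.7012 -0.0652  0.108 ]
 [ 0.4941 -0.0749  0.0241]]
edges [np.float64(0.2239), np.float64(0.2499), np.float64(0.2236), np.float64(0.25)]
x yaw 2.652046818236722
x yaw 2.6696903507936622
y yaw 2.8710769746432137
y yaw 2.807438472449994
```

View pics/w1c.png

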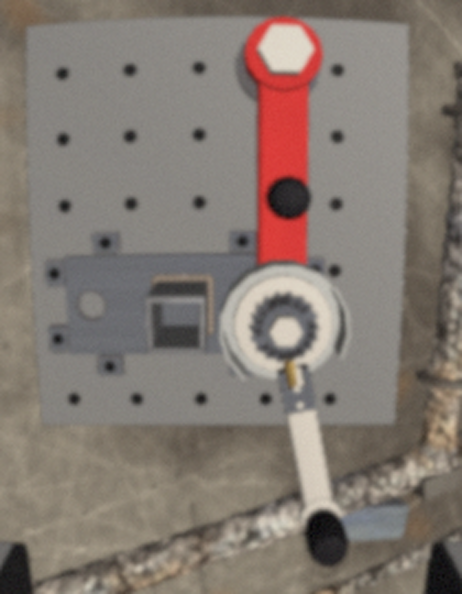

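```bash
cat >> h.py <<'E'
YAW=np.radians(2.7);J=jigR(YAW);O0=np.array([0.59432498,0.09664001,0.06786751])
def bed(P): return (np.asarray(P)-O0)@J
E
python3 - <<'E'
from h import *
c=load("w1");B=bed(cloud(c))*1000;hsv=cv2.cvtColor(c["pixels"],cv2.COLOR_RGB2HSV)
def blob(u,v,r,zlo,zhi,vmax=255,name=""):
    m=np.zeros((420,560),np.uint8);cv2.circle(m,(u,v),r,1,-1)
    k=(m>0)&(B[...,2]>zlo)&(B[...,2]<zhi)&(hsv[...,2]<=vmax)
    Q=B[k];vv,uu=np.nonzero(k)
    print(name,len(Q),"z pct",np.percentile(Q[:,2],[5,50,95]).round(1),"ctr",Q.mean(0).round(1),"mid of bbox",((Q.min(0)+Q.max(0))/2).round(1),"ext",np.ptp(Q,axis=0).round(1),"px",uu.mean().round(1),vv.mean().round(1))
blob(328,264,16,100,120,70,"leverknob top")
blob(311,110,14,90,110,70,"swing top")
blob(310,42,20,40,120,255,"pivot")
blob(309,171,40,60,130,255,"hub")
blob(309,171,9,60,130,255,"hubcenter")
blob(264,162,22,55,80,255,"stub top")
for (u,v) in((310,42),(311,110),(309,171),(328,262),(222,158),(250,150),(262,150),(264,172)): print((u,v),B[v,u].round(1))
for zt,uv in((98,(311,110)),(108.5,(328,262)),(108.5,(328,264)),):
    p=onplane(c,np.array([float(uv[0])]),np.array([float(uv[1])]),O0+J[:,2]*zt/1000,J[:,2]);print(uv,(bed(p)*1000).round(1))
E
```

```text
leverknob top 251 z pct [101.1 107.9 109.4] ctr [  51.3 -193.   106.7] mid of bbox [  51.6 -194.5  105.3] ext [19.3 18.4 10.6] px 328.6 267.6
swing top 250 z pct [92.7 96.4 98.1] ctr [ 28.4 -23.5  96.1] mid of bbox [ 28.8 -23.6  94.9] ext [18.1 17.3  9.8] px 310.9 109.5
pivot 973 z pct [50.8 53.9 66.9] ctr [28.5 49.  58.4] mid of bbox [29.2 49.9 56.6] ext [39.3 39.8 22.7] px 308.5 44.4
hub 2342 z pct [64.  73.7 82.5] ctr [ 28.2 -91.   71.6] mid of bbox [ 23.3 -97.7  72.5] ext [74.9 82.2 24.9] px 308.0 170.3
hubcenter 252 z pct [74.2 82.4 83.9] ctr [ 28.5 -89.8  80.1] mid of bbox [ 29.  -91.1  78.7] ext [19.6 20.2 12.5] px 309.0 171.0
stub top 402 z pct [56.9 65.7 78. ] ctr [-22.5 -87.6  65.7] mid of bbox [-19.7 -87.4  67.1] ext [42.7 32.7 24.1] px 262.5 166.2
(310, 42) [29.6 50.5 66. ]
(311, 110) [ 28.3 -24.   97.1]
(309, 171) [ 28.3 -89.1  83.4]
(328, 262) [  50.3 -186.3  105.8]
(222, 158) [-80.8 -89.2  -1.1]
(250, 150) [-39.6 -74.3  30.5]
(262, 150) [-24.3 -73.   40.1]
(264, 172) [ -22.6 -100.8   35.5]
(311, 110) [[ 28.3 -23.9  98. ]]
(328, 262) [[  49.9 -184.8  108.5]]
(328, 264) [[  50.  -187.3  108.5]]
```

```bash
python3 - <<'E'
from h import *
c=load("w1");B=bed(cloud(c))*1000;hsv=cv2.cvtColor(c["pixels"],cv2.COLOR_RGB2HSV)
k=np.zeros((420,560),np.uint8);cv2.circle(k,(328,266),24,1,-1)
k=(k>0)&(B[...,2]>100)&(B[...,2]<118)
Q=B[k];print(np.percentile(Q,[0,2,50,98,100],axis=0).round(1))
for a in(.17,.21,.25):
    p=O0+J@np.array([28.4+110*np.sin(a),-90-110*np.cos(a),108.5])/1000
    print(a,proj(c,p))
im=c["pixels"][:,:,::-1].copy();im=cv2.resize(im[225:300,280:380],None,fx=7,fy=7,interpolation=cv2.INTER_NEAREST)
for a,col in((.17,(0,255,0)),(.21,(0,0,255)),(.25,(255,0,0))):
  th=np.linspace(0,6.28,40)
  p=O0+np.array([28.4+110*np.sin(a)+11*np.cos(th),-90-110*np.cos(a)+11*np.sin(th),108.5+0*th]).T/1000@J.T
  q=(proj(c,p)-[280,225]+.5)*7
  cv2.polylines(im,[q.astype(int)],True,col,1)
cv2.imwrite("pics/k1.png",im)
E
```

```text
[[  41.1 -203.7  100. ]
 [  42.1 -202.8  100.5]
 [  51.4 -192.8  107.8]
 [  60.9 -185.9  109.7]
 [  62.9 -185.3  110.6]]
0.17 [324.76883254 272.70867413]
0.21 [328.64498845 271.99711164]
0.25 [332.49376013 271.14695055]
```

View pics/k1.png

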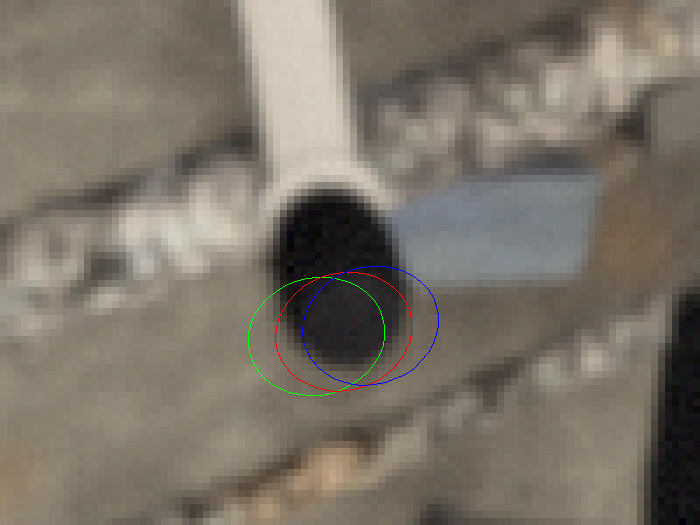

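```bash
cat >> h.py <<'E'
TD=np.stack([J[:,0],-J[:,1],-J[:,2]],1)   # tool x up slope, tool -z = bed z
SX,SY=28.4,-88.5   # screw axis, mm, bed coords from O0
def go(b,M=TD):
    return rel(O0+J@(np.array(b)/1000),M)
def where():
    from rig import arm
    s=arm.read_state();print("t",s["time"],"bed tcp",(bed(s["position"])*1000).round(1),"tilt err",np.degrees(R.from_matrix(TD.T@R.from_quat(s["tool_rot"]).as_matrix()).as_rotvec()).round(2),"F bed",(J.T@s["force"]).round(1),"w",round(float(s["width"]),4));return s
E
python3 - <<'E'
from h import *
where();print(go([51.4,-195.5,130]),go([51.4,-195.5,75]))
E
```

```text
t 1.7 bed tcp [  0.9 -97.8 280.7] tilt err [-0.12 -0.07  0.18] F bed [-0.4 -0.6  0.7] w 0.0852
(array([0.0509, 0.0972, 0.1508]), array([ 0.12,  0.07, -0.18])) (array([0.051 , 0.0971, 0.2058]), array([ 0.12,  0.07, -0.18]))
```

{"name": "jog_arm", "arguments": {"moves": [0.06,0.051,0.097,0.12,0,0,0,0.06,0.051,0.097,0.145,0,0,0,0.06,0.051,0.097,0.151,0,0,0,0.06,0.051,0.097,0.151,0,0,0,0.06,0.051,0.097,0.151,0,0,0]}}

```text
time: 2.33
position: [0.6021, -0.0989, 0.2071]
tool_rot: [0.982, 0.021, 0.19, -0.004]
force: [0.4, 0.1, 0.2]
width: 0.0597
```

```bash
python3 - <<'E'
from h import *
where();c=snap("wrist","w2");B=bed(cloud(c))*1000
k=(B[...,2]>100)&(B[...,2]<118)&(abs(B[...,0]-51)<20)&(abs(B[...,1]+195)<20)
Q=B[k];print(np.percentile(Q,[0,2,50,98,100],axis=0).round(1),Q.mean(0))
print(go([51.4,-195.5,75]))
E
```

```text
t 2.325 bed tcp [  50.8 -195.7  129.7] tilt err [-0.1  -0.12  0.25] F bed [0.4 0.1 0. ] w 0.0597
[[  41.9 -204.6  100.1]
 [  42.6 -203.5  100.6]
 [  52.3 -193.2  107.9]
 [  61.4 -186.3  109.7]
 [  62.7 -185.6  111. ]] [  52.12568197 -193.69774459  106.82873441]
(array([-0.0004,  0.0002,  0.0559]), array([ 0.16, -0.01, -0.16]))
```

View pics/w2.png

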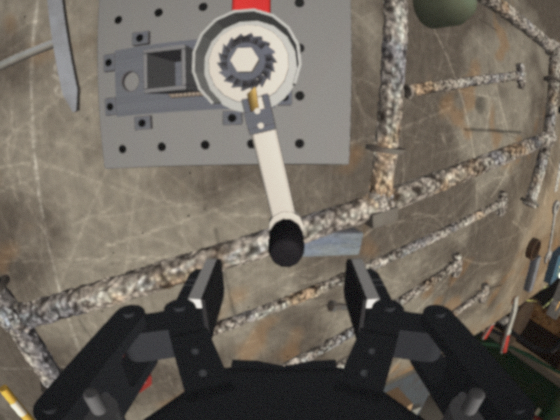

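{"name": "jog_arm", "arguments": {"moves": [0.06,0.001,0,0.03,0,0,0,0.06,0.001,0,0.053,0,0,0,0.06,0.001,0,0.054,0,0,0,0.02,0.001,0,0.054,0,0,0,0.02,0.001,0,0.054,0,0,0,0.01,0.001,0,0.054,0,0,0,0.01,0.001,0,0.054,0,0,0]}}

```text
time: 3.25
position: [0.624, -0.098, 0.1604]
tool_rot: [0.981, 0.021, 0.192, -0.003]
force: [-3.8, 0.2, 7.6]
width: 0.0198
```

```bash
python3 - <<'E'
from h import *
where();c=snap("wrist","w3")
E
```

```text
t 3.25 bed tcp [  53.7 -195.8   78.1] tilt err [-0.23  0.11  0.16] F bed [-0.7  0.4  8.4] w 0.0198
```

View pics/w3.png

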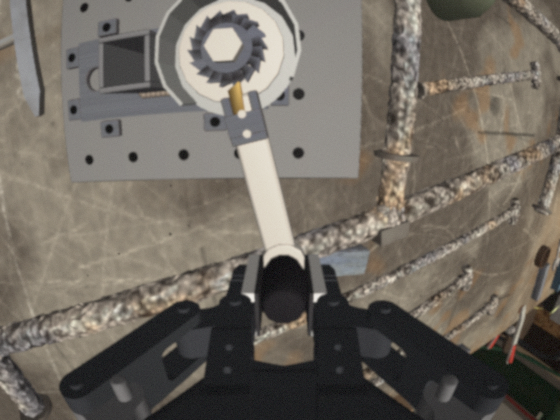

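```bash
cat >> h.py <<'E'
def stroke(a0,a1,n,rise=0,r=110,s=1):
    a=np.linspace(a0,a1,n+1)[1:]
    out=np.stack([r*(np.sin(a)-np.sin(a0)),s*r*(np.cos(a)-np.cos(a0)),-rise*np.arange(1,n+1)/n],1)
    print((out/1000).round(4).tolist())
E
python3 -c "
from h import *
stroke(.232,.84,9,.8)"
```

```text
[[0.0072, -0.002, -0.0001], [0.0142, -0.0044, -0.0002], [0.021, -0.0073, -0.0003], [0.0277, -0.0106, -0.0004], [0.034, -0.0144, -0.0004], [0.0402, -0.0186, -0.0005], [0.046, -0.0233, -0.0006], [0.0515, -0.0283, -0.0007], [0.0566, -0.0336, -0.0008]]
```

{"name": "jog_arm", "arguments": {"moves": [0.01,0.007,-0.002,0,0,0,0,0.01,0.014,-0.0045,0,0,0,0,0.01,0.021,-0.0075,0,0,0,0,0.01,0.0275,-0.0105,-0.0005,0,0,0,0.01,0.034,-0.0145,-0.0005,0,0,0,0.01,0.04,-0.0185,-0.0005,0,0,0,0.01,0.046,-0.0235,-0.0005,0,0,0,0.01,0.0515,-0.0285,-0.001,0,0,0,0.01,0.0565,-0.0335,-0.001,0,0,0,0.01,0.0565,-0.0335,-0.001,0,0,0]}}

```text
time: 4.55
position: [0.6752, -0.0613, 0.1828]
tool_rot: [0.981, 0.022, 0.192, -0.003]
force: [-1.2, 0.1, 1.6]
width: 0.0202
```

```bash
python3 - <<'E'
from h import *
where();c=snap("wrist","w4")
E
```

```text
t 4.55 bed tcp [ 111.1 -161.6   79.1] tilt err [-0.19  0.18  0.11] F bed [-0.5  0.2  1.9] w 0.0202
```

View pics/w4.png

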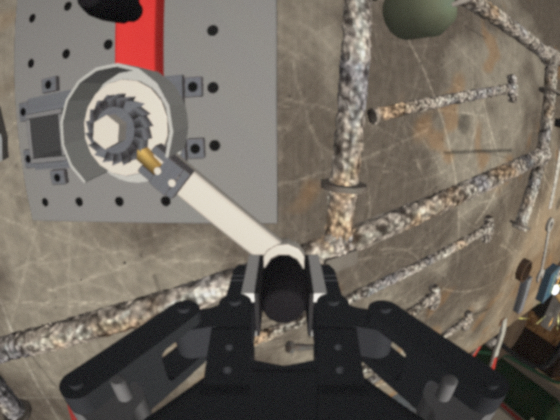

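```bash
python3 -c "
from h import *
stroke(.851,-.42,11,0)
stroke(-.42,.85,11,1.2)"
```

```text
[[-0.0089, 0.0091, 0.0], [-0.0188, 0.017, 0.0], [-0.0296, 0.0238, 0.0], [-0.041, 0.0293, 0.0], [-0.053, 0.0334, 0.0], [-0.0654, 0.0361, 0.0], [-0.0781, 0.0374, 0.0], [-0.0908, 0.0372, 0.0], [-0.1034, 0.0355, 0.0], [-0.1157, 0.0324, 0.0], [-0.1276, 0.0279, 0.0]]
[[0.0119, 0.0045, -0.0001], [0.0242, 0.0076, -0.0002], [0.0368, 0.0093, -0.0003], [0.0495, 0.0095, -0.0004], [0.0621, 0.0082, -0.0005], [0.0745, 0.0055, -0.0007], [0.0865, 0.0014, -0.0008], [0.0979, -0.0041, -0.0009], [0.1087, -0.0109, -0.001], [0.1186, -0.0188, -0.0011], [0.1275, -0.0278, -0.0012]]
```

{"name": "jog_arm", "arguments": {"moves": [0.01,-0.009,0.009,0,0,0,0,0.01,-0.019,0.017,0,0,0,0,0.01,-0.0295,0.024,0,0,0,0,0.01,-0.041,0.0295,0,0,0,0,0.01,-0.053,0.0335,0,0,0,0,0.01,-0.0655,0.036,0,0,0,0,0.01,-0.078,0.0375,0,0,0,0,0.01,-0.091,0.037,0,0,0,0,0.01,-0.1035,0.0355,0,0,0,0,0.01,-0.1155,0.0325,0,0,0,0,0.01,-0.1275,0.028,0,0,0,0,0.01,-0.1275,0.028,0,0,0,0]}}

```text
time: 6.1
position: [0.5575, -0.0938, 0.1345]
tool_rot: [0.981, 0.022, 0.192, -0.003]
force: [0.9, 5.3, 1.1]
width: 0.0203
```

```bash
python3 - <<'E'
from h import *
where();c=snap("wrist","w5")
E
```

```text
t 6.1 bed tcp [ -17.4 -188.5   78.9] tilt err [-0.15  0.17  0.05] F bed [1.5 5.2 0.6] w 0.0203
```

View pics/w5.png

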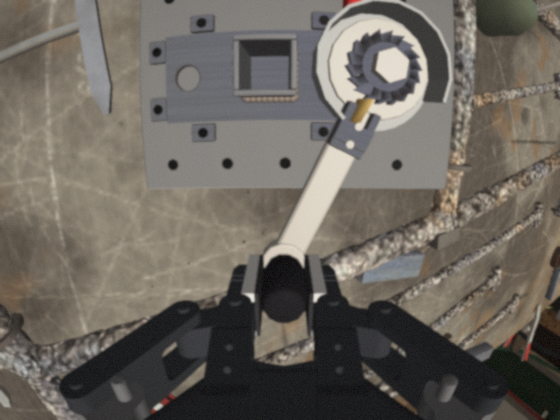

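{"name": "jog_arm", "arguments": {"moves": [0.01,0.012,0.0045,0,0,0,0,0.01,0.024,0.0075,0,0,0,0,0.01,0.037,0.0095,-0.0005,0,0,0,0.01,0.0495,0.0095,-0.0005,0,0,0,0.01,0.062,0.008,-0.0005,0,0,0,0.01,0.0745,0.0055,-0.0005,0,0,0,0.01,0.0865,0.0015,-0.001,0,0,0,0.01,0.098,-0.004,-0.001,0,0,0,0.01,0.1085,-0.011,-0.001,0,0,0,0.01,0.1185,-0.019,-0.001,0,0,0,0.01,0.128,-0.0275,-0.001,0,0,0,0.01,0.128,-0.0275,-0.001,0,0,0]}}

```text
time: 7.65
position: [0.6759, -0.0596, 0.1846]
tool_rot: [0.981, 0.023, 0.193, -0.004]
force: [-1.7, -0.8, 0.8]
width: 0.0201
```

```bash
python3 - <<'E'
from h import *
where();c=snap("wrist","w6")
E
```

```text
t 7.65 bed tcp [ 112.5 -160.    80.5] tilt err [-0.1   0.32 -0.03] F bed [-1.3 -0.7  1.4] w 0.0201
```

View pics/w6.png

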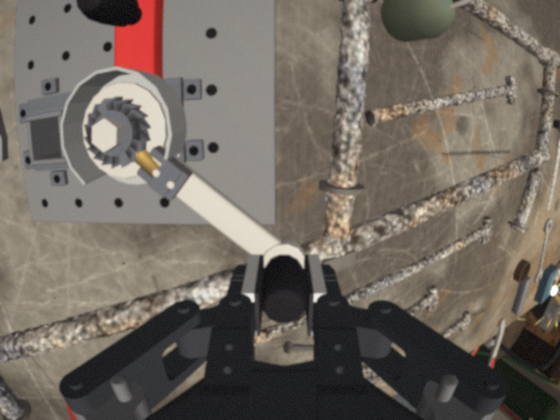

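{"name": "jog_arm", "arguments": {"moves": [0.01,-0.009,0.009,0,0,0,0,0.01,-0.019,0.017,0,0,0,0,0.01,-0.0295,0.024,0,0,0,0,0.01,-0.041,0.0295,0,0,0,0,0.01,-0.053,0.0335,0,0,0,0,0.01,-0.0655,0.036,0,0,0,0,0.01,-0.078,0.0375,0,0,0,0,0.01,-0.091,0.037,0,0,0,0,0.01,-0.1035,0.0355,0,0,0,0,0.01,-0.116,0.0325,0,0,0,0,0.01,-0.1285,0.0285,0,0,0,0,0.01,-0.1285,0.0285,0,0,0,0]}}

```text
time: 9.2
position: [0.5568, -0.0935, 0.1354]
tool_rot: [0.981, 0.023, 0.193, -0.004]
force: [-3.2, 1.0, 5.3]
width: 0.0202
```

```bash
python3 - <<'E'
from h import *
where();c=snap("wrist","w7")
a,b=load("w5")["pixels"],c["pixels"]
cv2.imwrite("pics/cmp57.png",np.hstack([cv2.resize(x[20:150,300:460,::-1],None,fx=2.4,fy=2.4,interpolation=cv2.INTER_CUBIC) for x in(a,b)]))
E
```

```text
t 9.2 bed tcp [ -17.7 -188.2   80. ] tilt err [-0.11  0.24 -0.06] F bed [-0.9  1.1  6.1] w 0.0202
```

View pics/cmp57.png

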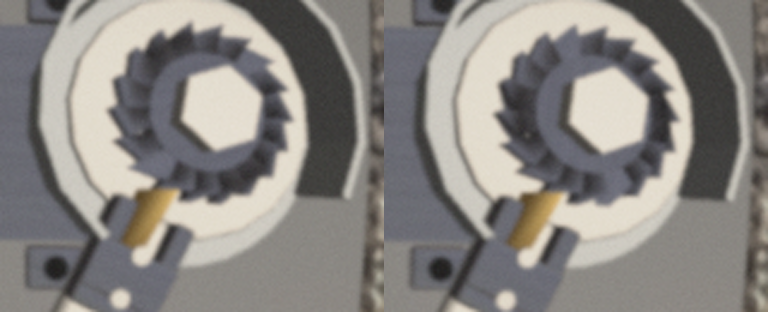

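{"name": "jog_arm", "arguments": {"moves": [0.01,0.012,0.0045,0,0,0,0,0.01,0.024,0.0075,0,0,0,0,0.01,0.037,0.0095,0,0,0,0,0.01,0.0495,0.0095,-0.0005,0,0,0,0.01,0.062,0.008,-0.0005,0,0,0,0.01,0.0745,0.0055,-0.0005,0,0,0,0.01,0.0865,0.0015,-0.0005,0,0,0,0.01,0.098,-0.004,-0.001,0,0,0,0.01,0.1085,-0.011,-0.001,0,0,0,0.01,0.1185,-0.019,-0.001,0,0,0,0.01,0.128,-0.028,-0.001,0,0,0,0.01,0.128,-0.028,-0.001,0,0,0]}}

```text
time: 10.75
position: [0.6746, -0.0605, 0.1855]
tool_rot: [0.981, 0.023, 0.194, -0.003]
force: [1.4, -3.2, 4.8]
width: 0.02
```

```bash
python3 - <<'E'
from h import *
where();c=snap("wrist","w8")
E
```

```text
t 10.75 bed tcp [ 111.5 -160.8   81.8] tilt err [-0.18  0.35 -0.07] F bed [ 2.9 -3.3  4. ] w 0.02
```

{"name": "jog_arm", "arguments": {"moves": [0.01,-0.009,0.009,0,0,0,0,0.01,-0.019,0.017,0,0,0,0,0.01,-0.0295,0.024,0,0,0,0,0.01,-0.041,0.0295,0,0,0,0,0.01,-0.053,0.0335,0,0,0,0,0.01,-0.0655,0.036,0,0,0,0,0.01,-0.078,0.0375,0,0,0,0,0.01,-0.091,0.037,0,0,0,0,0.01,-0.1035,0.0355,0,0,0,0,0.01,-0.116,0.0325,0,0,0,0,0.01,-0.128,0.028,0,0,0,0,0.01,-0.128,0.028,0,0,0,0]}}

```text
time: 12.3
position: [0.5559, -0.0935, 0.1364]
tool_rot: [0.981, 0.024, 0.193, -0.003]
force: [-2.9, 1.6, 6.3]
width: 0.0197
```

```bash
python3 - <<'E'
from h import *
where();c=snap("wrist","w9")
a=[load(n)["pixels"] for n in("w7","w9")]
cv2.imwrite("pics/cmp79.png",np.hstack([cv2.resize(x[20:150,300:460,::-1],None,fx=2.4,fy=2.4,interpolation=cv2.INTER_CUBIC) for x in a]))
for n in("w5","w7","w9"):
    B=bed(cloud(load(n)))*1000
    k=(np.hypot(B[...,0]-SX,B[...,1]-SY)<7)&(B[...,2]>60);Q=B[k];print(n,np.median(Q[:,2]).round(2),Q.mean(0).round(1),len(Q))
E
```

```text
t 12.3 bed tcp [ -18.2 -188.1   81.3] tilt err [-0.13  0.29 -0.11] F bed [-0.3  1.8  6.9] w 0.0197
w5 83.42 [ 27.8 -88.6  83. ] 820
w7 84.72 [ 27.9 -88.6  84.3] 817
w9 86.02 [ 27.9 -88.6  85.7] 815
```

View pics/cmp79.png

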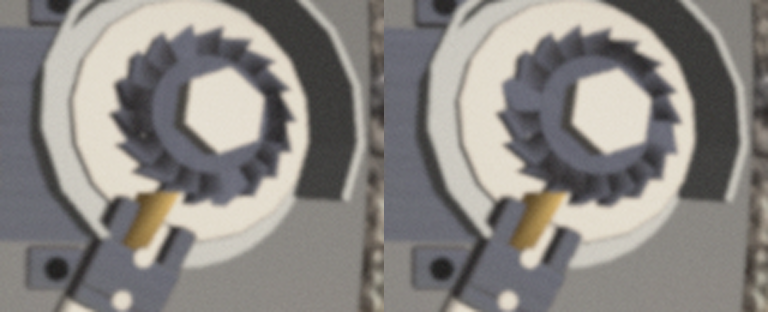

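{"name": "jog_arm", "arguments": {"moves": [0.01,0.012,0.0045,0.001,0,0,0,0.01,0.024,0.0075,0.001,0,0,0,0.01,0.037,0.0095,0.001,0,0,0,0.01,0.0495,0.0095,0.0005,0,0,0,0.01,0.062,0.008,0.0005,0,0,0,0.01,0.0745,0.0055,0.0005,0,0,0,0.01,0.0865,0.0015,0,0,0,0,0.01,0.098,-0.004,0,0,0,0,0.01,0.1085,-0.011,0,0,0,0,0.01,0.1185,-0.019,0,0,0,0,0.01,0.126,-0.026,0,0,0,0,0.01,0.126,-0.026,0,0,0,0]}}

```text
time: 13.85
position: [0.6721, -0.0635, 0.1855]
tool_rot: [0.981, 0.023, 0.195, -0.002]
force: [-1.1, -3.6, 9.9]
width: 0.0201
```

```bash
python3 - <<'E'
from h import *
where();c=snap("wrist","w10")
for n in("w1","w3","w4","w6","w8","w10"):
    B=bed(cloud(load(n)))*1000
    k=(np.hypot(B[...,0]-SX,B[...,1]-SY)<7)&(B[...,2]>60);Q=B[k];print(n,np.median(Q[:,2]).round(2),len(Q))
E
```

```text
t 13.85 bed tcp [ 109.1 -163.6   82.8] tilt err [-0.26  0.43 -0.09] F bed [ 2.5 -3.5  9.7] w 0.0201
w1 373.91 583
w3 82.95 806
w4 83.43 588
w6 84.8 570
w8 86.12 594
w10 87.34 598
```

View pics/w10.png

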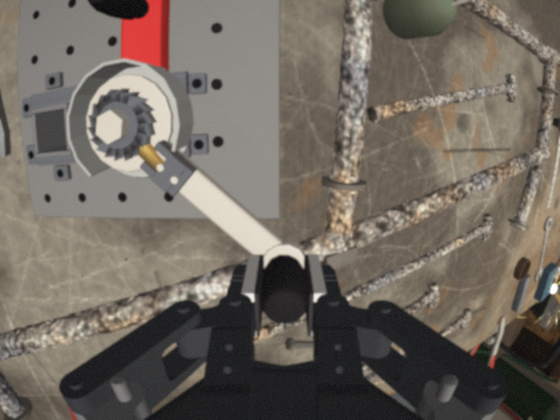

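```bash
python3 - <<'E'
from h import *
from rig import arm
print(arm.read_state()["joints"])
P=cloud(load("top0"))
for n,b in dict(oil=((220,105),(248,132)),box=((135,80),(200,192)),vise=((155,250),(205,350)),pipe=((222,132),(305,150))).items():
    Q=P[b[0][1]:b[1][1],b[0][0]:b[1][0]].reshape(-1,3);Q=Q[Q[:,2]>.03];print(n,np.nanpercentile(Q,[2,98],axis=0).round(3),np.nanmax(Q[:,2]))
E
```

```text
[ 0.51172282  0.46911463 -0.57044246  1.86554792  0.45256501  0.51573655
 -0.26727545]
oil [[0.87  0.116 0.031]
 [0.946 0.196 0.121]] 0.1392303302634159
box [[0.613 0.283 0.049]
 [0.987 0.476 0.188]] 0.2101691866001436
vise [[0.042 0.287 0.037]
 [0.333 0.386 0.154]] 0.16057906250875265
pipe [[ 0.791 -0.134  0.031]
 [ 0.839  0.18   0.05 ]] 0.054425709220083274
```

{"name": "jog_arm", "arguments": {"moves": [0.05,0,0,0,0,0,0,0.05,0,0,0,0,0,0,0.05,0,0,0,0,0,0,0.05,0,0,-0.03,0,0,0,0.05,0,0,-0.055,0,0,0,0.05,-0.025,-0.045,-0.055,0,0,0,0.05,-0.05,-0.09,-0.055,0,0,0,0.05,-0.081,-0.14,-0.055,0,0,0,0.05,-0.081,-0.14,-0.055,0,0,0,0.05,-0.081,-0.14,-0.055,0,0,0]}}

```text
time: 15.15
position: [0.5697, 0.072, 0.2047]
tool_rot: [0.981, 0.024, 0.194, -0.002]
force: [0.7, -1.0, -0.7]
width: 0.0498
```

```bash
python3 - <<'E'
from h import *
where();c=snap("wrist","w11");B=bed(cloud(c))*1000
k=(B[...,2]>88)&(B[...,2]<105)&(abs(B[...,0]-28)<16)&(abs(B[...,1]+24)<16)
Q=B[k];print(np.percentile(Q,[2,50,98],axis=0).round(1),Q.mean(0))
print(go([28.4,-23.5,61]))
E
```

```text
t 15.15 bed tcp [ 27.4 -23.5 136.5] tilt err [-0.26  0.42 -0.12] F bed [ 0.3 -1.  -0.9] w 0.0498
[[ 20.1 -30.5  88.5]
 [ 28.8 -21.   95.9]
 [ 38.2 -14.3  98.1]] [ 29.00648702 -21.34158157  94.79030283]
(array([ 0.0001, -0.0013,  0.0754]), array([ 0.29, -0.43,  0.02]))
```

View pics/w11.png

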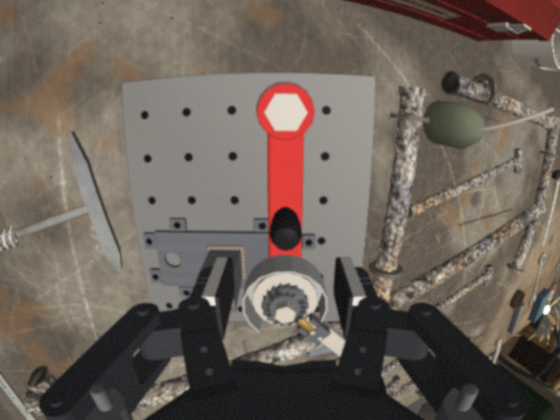

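{"name": "jog_arm", "arguments": {"moves": [0.05,0.001,0,0.03,0,0,0,0.05,0.001,0,0.06,0,-0.4,0,0.05,0.001,0,0.0755,0,-0.4,0,0.05,0.001,0,0.0755,0,-0.4,0,0.01,0.001,0,0.0755,0,-0.4,0,0.01,0.001,0,0.0755,0,-0.4,0,0.01,0.001,0,0.0755,0,-0.4,0,0.01,0.001,0,0.0755,0,-0.4,0]}}

```text
time: 16.2
position: [0.5993, 0.072, 0.1362]
tool_rot: [0.981, 0.023, 0.191, -0.002]
force: [-5.8, -0.7, 5.9]
width: 0.0193
```

```bash
python3 - <<'E'
from h import *
s=where();print(s["joints"].round(2))
n=12;b=np.linspace(0,1.12,n+1)[1:]
print(np.c_[75*np.sin(b)/1000,-75*(1-np.cos(b))/1000,-np.degrees(b)].round(4).tolist())
E
```

```text
t 16.2 bed tcp [ 29.1 -24.9  62. ] tilt err [-0.34  0.04 -0.02] F bed [-3.2 -0.4  7.6] w 0.0193
[ 0.17  0.41 -0.46  2.07  0.69  0.4  -0.77]
[[0.007, -0.0003, -5.3476], [0.0139, -0.0013, -10.6952], [0.0207, -0.0029, -16.0428], [0.0274, -0.0052, -21.3904], [0.0337, -0.008, -26.738], [0.0398, -0.0115, -32.0856], [0.0456, -0.0154, -37.4332], [0.0509, -0.02, -42.7808], [0.0558, -0.0249, -48.1285], [0.0603, -0.0304, -53.4761], [0.0642, -0.0362, -58.8237], [0.0675, -0.0423, -64.1713]]
```

{"name": "jog_arm", "arguments": {"moves": [0.01,0.007,-0.0005,0,0,0,-5.3,0.01,0.014,-0.0015,0,0,0,-10.7,0.01,0.0205,-0.003,0,0,0,-16,0.01,0.0275,-0.005,0,0,0,-21.4]}}

```text
time: 16.7
position: [0.6221, 0.0772, 0.1456]
tool_rot: [0.961, 0.204, 0.186, 0.035]
force: [-8.1, 0.2, -0.3]
width: 0.0193
```

```bash
python3 - <<'E'
from h import *
where();c=snap("wrist","w12")
E
```

```text
t 16.7 bed tcp [ 54.  -20.7  62. ] tilt err [ -0.41  -0.32 -21.41] F bed [-7.6  0.5  2.7] w 0.0193
```

View pics/w12.png

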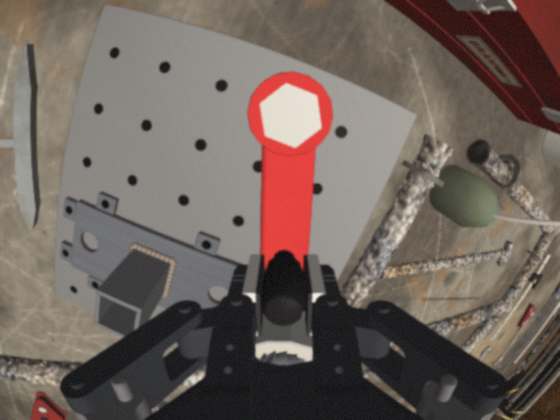

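```bash
python3 - <<'E'
import numpy as np
b=np.linspace(0,.79,10)[1:]
print(np.c_[75*np.sin(b)/1000,-75*(1-np.cos(b))/1000,-np.degrees(b)].round(4).tolist())
E
```

```text
[[0.0066, -0.0003, -5.0293], [0.0131, -0.0012, -10.0586], [0.0195, -0.0026, -15.0879], [0.0258, -0.0046, -20.1172], [0.0319, -0.0071, -25.1465], [0.0377, -0.0102, -30.1758], [0.0432, -0.0137, -35.2051], [0.0484, -0.0177, -40.2344], [0.0533, -0.0222, -45.2637]]
```

{"name": "jog_arm", "arguments": {"moves": [0.01,0.009,-0.0005,0,0,0,-5,0.01,0.0155,-0.0015,0,0,0,-10,0.01,0.022,-0.003,0,0,0,-15,0.01,0.028,-0.005,0,0,0,-20,0.01,0.034,-0.008,0,0,0,-25,0.01,0.0395,-0.011,0,0,0,-30,0.01,0.045,-0.015,0,0,0,-35,0.01,0.05,-0.019,0,0,0,-40,0.01,0.0545,-0.0235,0,0,0,-45,0.01,0.0545,-0.0235,0,0,0,-45]}}

```text
time: 18.0
position: [0.6612, 0.1198, 0.1622]
tool_rot: [0.809, 0.557, 0.159, 0.104]
force: [-0.8, -3.9, 1.7]
width: 0.0191
```

```bash
python3 - <<'E'
from h import *
s=where();print(s["joints"].round(2));c=snap("wrist","w13")
print(np.degrees(np.arctan2(bed(s["position"])[0]*1000-28.4,51.5-bed(s["position"])[1]*1000)))
E
```

```text
t 18.0 bed tcp [98.3 20.  62.1] tilt err [ -0.42  -0.35 -66.48] F bed [-0.3 -3.8  2. ] w 0.0191
[ 0.3   0.55 -0.74  1.87  0.87  0.63  0.24]
65.72355280433182
```

View pics/w13.png

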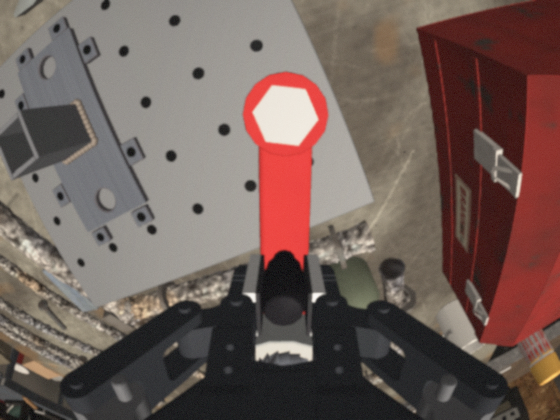

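{"name": "jog_arm", "arguments": {"moves": [0.05,0,0,0,0,0,0,0.05,0,0,0,0,0,0,0.05,0,0,-0.015,0,0,0,0.05,0,0,-0.05,0,0,0,0.05,0,0,-0.1,0,0,0,0.05,0,0,-0.12,0,0,0]}}

```text
time: 18.8
position: [0.6161, 0.1205, 0.2773]
tool_rot: [0.808, 0.557, 0.161, 0.105]
force: [0.0, 0.0, 0.4]
width: 0.0501
```

```bash
python3 - <<'E'
from h import *
where()
ty=np.radians(-7);a=R.from_euler("z",ty).as_matrix()
T=np.stack([a[:,0],-a[:,1],-a[:,2]],1)
print(rel([.46,.43,.28],T))
E
```

```text
t 18.8 bed tcp [ 99.6  22.8 185.6] tilt err [ -0.52  -0.1  -66.56] F bed [0.2 0.  0.3] w 0.0501
(array([ 0.2383, -0.2448, -0.0584]), array([ 11.81, -20.78,  75.16]))
```

{"name": "jog_arm", "arguments": {"moves": [0.06,0.238,-0.245,-0.058,11.8,-20.8,75.2,0.06,0.238,-0.245,-0.058,11.8,-20.8,75.2,0.06,0.238,-0.245,-0.058,11.8,-20.8,75.2,0.06,0.238,-0.245,-0.058,11.8,-20.8,75.2,0.06,0.238,-0.245,-0.058,11.8,-20.8,75.2,0.06,0.238,-0.245,-0.058,11.8,-20.8,75.2,0.06,0.238,-0.245,-0.058,11.8,-20.8,75.2,0.06,0.238,-0.245,-0.058,11.8,-20.8,75.2,0.06,0.238,-0.245,-0.058,11.8,-20.8,75.2,0.06,0.238,-0.245,-0.058,11.8,-20.8,75.2]}}

```text
time: 20.05
position: [0.4593, 0.4301, 0.2801]
tool_rot: [0.998, -0.06, 0.0, -0.0]
force: [-0.6, 0.3, -0.2]
width: 0.0598
```

```bash
python3 - <<'E'
from h import *
s=where();print(s["joints"].round(2));c=snap("wrist","t1")
E
```

```text
t 20.05 bed tcp [-30.9 339.5 241.4] tilt err [ -1.82 -21.93   9.52] F bed [-0.6  0.4  0.1] w 0.0598
[-0.28  0.5  -0.73  1.57  0.35  1.21 -1.2 ]
```

View pics/t1.png

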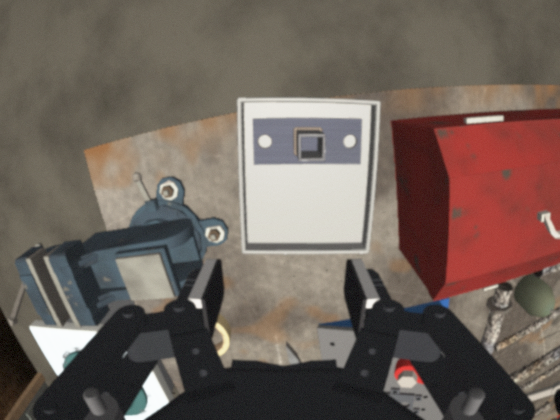

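```bash
python3 - <<'E'
from h import *
c=load("t1");P=cloud(c);im=c["pixels"]
cv2.imwrite("pics/t1c.png",cv2.resize(im[85:265,220:400,::-1],None,fx=3.3,fy=3.3,interpolation=cv2.INTER_CUBIC))
cor=np.array([[238,98.5],[380,101],[369.5,253],[242,253]])
C=onplane(c,cor[:,0],cor[:,1],np.array([0,0,.026]),np.array([0,0,1.]));print(C.round(4))
print([np.linalg.norm(C[i]-C[(i+1)%4]).round(4) for i in range(4)],"ctr",C.mean(0))
for a,b in((0,1),(3,2)): d=C[b]-C[a];print("xyaw",np.degrees(np.arctan2(d[1],d[0])))
for a,b in((3,0),(2,1)): d=C[b]-C[a];print("yyaw",np.degrees(np.arctan2(-d[0],d[1])))
print("floor",np.nanmedian(P[185:235,260:350,2]))
print("fin plate z",P[140,265],"hole",P[157,280],"stub rim")
k=(P[...,2]>.06)&(P[...,2]<.078);k[:120]=0;k[170:]=0;k[:,:285]=0;k[:,335:]=0
Q=P[k];print("stub top",Q.mean(0),Q.min(0),Q.max(0),len(Q))
E
```

```text
[[0.4162 0.5223 0.026 ]
 [0.5882 0.5015 0.026 ]
 [0.5646 0.2979 0.026 ]
 [0.3898 0.3204 0.026 ]]
[np.float64(0.1733), np.float64(0.2049), np.float64(0.1762), np.float64(0.2036)] ctr [0.48970706 0.41052633 0.026     ]
xyaw -6.915968681711901
xyaw -7.335060127227194
yyaw -7.438235367890402
yyaw -6.619471504996989
floor 0.0017817294327830968
fin plate z [0.44026328 0.46480014 0.00238568] hole [0.45689534 0.44107139 0.00764193] stub rim
stub top [0.49415403 0.45855797 0.0666636 ] [0.47804339 0.44228156 0.06005496] [0.50950112 0.47456303 0.06975382] 340
```

View pics/t1c.png

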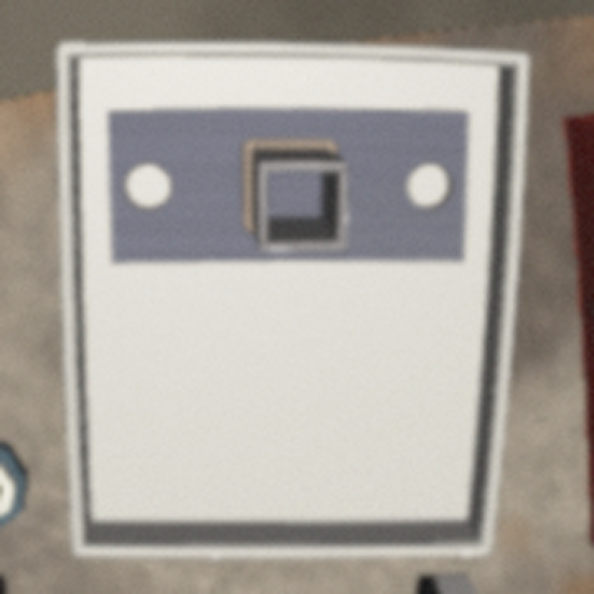

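```bash
python3 - <<'E'
from h import *
print(O0+J@np.array([-.0266,-.0885,.150]),go([-26.6,-88.5,150]))
E
```

```text
[0.51772958 0.00442951 0.19698055] (array([0.1094, 0.4155, 0.0829]), array([ 1.83, 21.93, -9.53]))
```

{"name": "jog_arm", "arguments": {"moves": [0.06,0.109,0.415,0.083,1.8,21.9,-9.5,0.06,0.109,0.415,0.083,1.8,21.9,-9.5,0.06,0.109,0.415,0.083,1.8,21.9,-9.5,0.06,0.109,0.415,0.083,1.8,21.9,-9.5,0.06,0.109,0.415,0.083,1.8,21.9,-9.5,0.06,0.109,0.415,0.083,1.8,21.9,-9.5,0.06,0.109,0.415,0.083,1.8,21.9,-9.5,0.06,0.109,0.415,0.083,1.8,21.9,-9.5,0.06,0.109,0.415,0.083,1.8,21.9,-9.5]}}

```text
time: 21.22
position: [0.5175, 0.0054, 0.1971]
tool_rot: [0.981, 0.023, 0.191, -0.004]
force: [0.6, 0.5, 0.0]
width: 0.0602
```

```bash
python3 - <<'E'
from h import *
s=where();c=snap("wrist","f1");B=bed(cloud(c))*1000
k=(B[...,2]>61)&(B[...,2]<72)&(abs(B[...,0]+26)<24)&(abs(B[...,1]+88)<24)
Q=B[k];print(Q.mean(0),np.percentile(Q,[1,99],axis=0).round(1),len(Q))
print(go([-26.6,-88.5,24]))
E
```

```text
t 21.225 bed tcp [-26.7 -87.5 150.2] tilt err [-0.02 -0.01 -0.  ] F bed [ 0.6  0.5 -0.2] w 0.0602
[-26.21485584 -87.98122499  65.35558216] [[ -40.9 -103.3   61.2]
 [ -11.2  -73.7   67.4]] 692
(array([-0.    ,  0.002 ,  0.1263]), array([-0.02, -0.01,  0.1 ]))
```

View pics/f1.png

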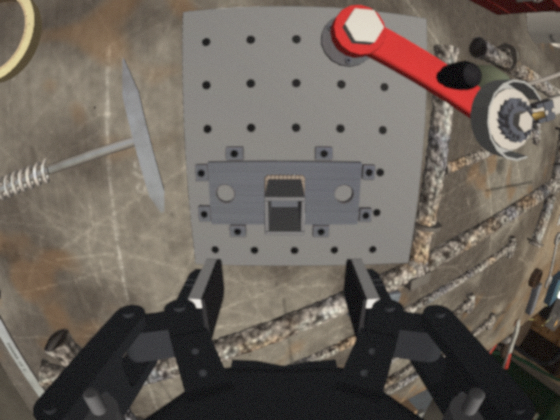

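{"name": "jog_arm", "arguments": {"moves": [0.06,0.0005,0.001,0.05,0,0,0,0.06,0.0005,0.001,0.09,0,0,0,0.06,0.0005,0.001,0.115,0,0,0,0.06,0.0005,0.001,0.126,0,0,0,0.06,0.0005,0.001,0.126,0,0,0,0.02,0.0005,0.001,0.126,0,0,0,0.02,0.0005,0.001,0.126,0,0,0,0.02,0.0005,0.001,0.126,0,0,0,0.02,0.0005,0.001,0.126,0,0,0]}}

```text
time: 22.4
position: [0.5653, 0.0076, 0.0818]
tool_rot: [0.981, 0.024, 0.192, -0.004]
force: [-3.3, 0.8, 6.2]
width: 0.0291
```

```bash
python3 - <<'E'
from h import *
s=where();c=snap("wrist","f2")
E
```

```text
t 22.4 bed tcp [-25.6 -87.5  25.4] tilt err [ 0.01  0.1  -0.09] F bed [-0.7  1.   7. ] w 0.0291
```

View pics/f2.png

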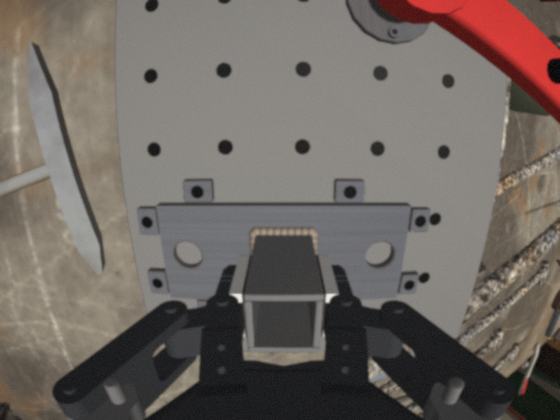

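{"name": "jog_arm", "arguments": {"moves": [0.02,0,0,-0.006,0,0,0,0.02,0,0,-0.015,0,0,0,0.02,0,0,-0.03,0,0,0,0.02,0,0,-0.05,0,0,0,0.02,0,0,-0.075,0,0,0,0.02,0,0,-0.1,0,0,0,0.02,0,0,-0.12,0,0,0,0.02,0,0,-0.12,0,0,0]}}

```text
time: 23.45
position: [0.5198, 0.0048, 0.1941]
tool_rot: [0.981, 0.023, 0.192, -0.004]
force: [0.9, -0.5, -6.6]
width: 0.0288
```

```bash
python3 - <<'E'
from h import *
s=where();c=snap("wrist","f3")
B=cloud(c)
T=R.from_quat(s["tool_rot"]).as_matrix();Q=(B-s["position"])@T*1000
k=(Q[...,2]>10)&(Q[...,2]<32)&(abs(Q[...,0])<90)&(abs(Q[...,1])<50)
q=Q[k];print("plate",np.percentile(q,[1,50,99],axis=0).round(1),len(q))
# plane fit
k2=k&(abs(Q[...,0])>30);q=Q[k2];o=np.median(q,0);n=np.linalg.svd(q-q.mean(0))[2][2];print("n",n*np.sign(n[2]))
ty=np.radians(-7.05);a=R.from_euler("z",ty).as_matrix()
TT=np.stack([a[:,0],-a[:,1],-a[:,2]],1)
print(rel([.483,.362,.18],TT))
E
```

```text
t 23.45 bed tcp [-25.8 -88.3 146.5] tilt err [-0.09  0.17 -0.06] F bed [-1.6 -0.5 -6.4] w 0.0288
plate [[-68.9 -28.7  13.7]
 [ -1.2 -12.9  19.4]
 [ 68.7  29.8  24.5]] 16073
n [-6.56717562e-04  7.63925073e-03  9.99970605e-01]
(array([-0.023 , -0.3587,  0.0043]), array([ -1.8 , -22.05,   9.66]))
```

View pics/f3.png

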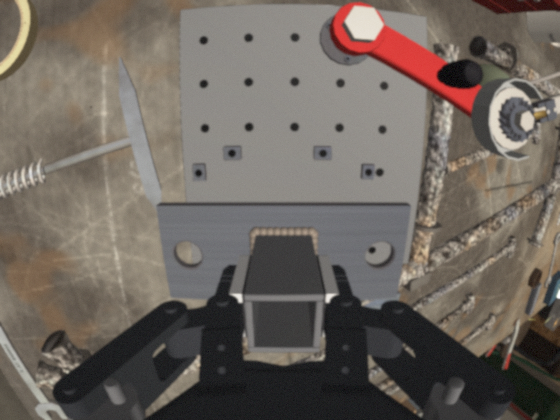

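{"name": "jog_arm", "arguments": {"moves": [0.02,0,-0.02,-0.028,0,0,0,0.02,0,-0.06,-0.028,-0.2,-3,1,0.02,-0.002,-0.105,-0.028,-0.4,-6,2.5,0.02,-0.004,-0.15,-0.028,-0.7,-9.5,4,0.02,-0.006,-0.2,-0.028,-1,-13,5.5,0.02,-0.008,-0.25,-0.028,-1.3,-16,7,0.02,-0.009,-0.3,-0.028,-1.6,-19,8.3,0.02,-0.01,-0.34,-0.028,-1.8,-21,9.3,0.02,-0.01,-0.359,-0.028,-1.8,-22,9.7,0.02,-0.01,-0.359,-0.028,-1.8,-22,9.7,0.02,-0.01,-0.359,-0.028,-1.8,-22,9.7]}}

```text
time: 24.88
position: [0.4832, 0.3606, 0.2139]
tool_rot: [0.998, -0.062, 0.0, 0.001]
force: [0.3, -0.5, -6.8]
width: 0.0299
```

```bash
python3 - <<'E'
from h import *
s=where();c=snap("wrist","p1")
P=cloud(c);T=R.from_quat(s["tool_rot"]).as_matrix();Q=(P-s["position"])@T*1000
k=(Q[...,2]>10)&(Q[...,2]<32)&(abs(Q[...,0])<75)&(abs(Q[...,0])>30)&(abs(Q[...,1])<40)
q=Q[k];n=np.linalg.svd(q-q.mean(0))[2][2];print("n",n*np.sign(n[2]),np.median(q,0))
print("world foot corners-ish",np.percentile(P[k],[1,99],axis=0).round(3),"toolz",T[:,2])
ty=np.radians(-7.05);a=R.from_euler("z",ty).as_matrix()
TT=np.stack([a[:,0],-a[:,1],-a[:,2]],1)
print(rel([.483,.362,.06],TT))
E
```

```text
t 24.875 bed tcp [-36.7 268.9 172.3] tilt err [ -2.02 -21.91   9.72] F bed [-2.3 -0.5 -6.4] w 0.0299
n [-4.06402145e-04  7.68846781e-03  9.99970361e-01] [30.33885326 -6.82539671 19.43720308]
world foot corners-ish [[0.414 0.324 0.189]
 [0.554 0.396 0.196]] toolz [ 4.80309614e-04 -2.18710163e-03 -9.99997493e-01]
(array([-0.0007, -0.0018,  0.1542]), array([ 0.1 , -0.07, -0.14]))
```

View pics/p1.png

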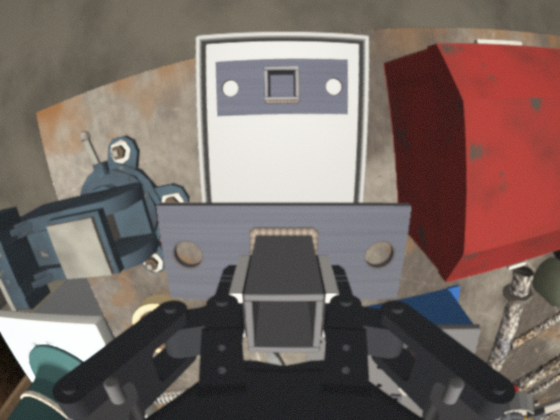

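{"name": "jog_arm", "arguments": {"moves": [0.02,0,-0.0005,0.02,0,0,0,0.02,-0.0005,-0.001,0.055,0,0,0,0.02,-0.0005,-0.0015,0.09,0,0,0,0.02,-0.0005,-0.0015,0.12,0,0,0,0.02,-0.0005,-0.0015,0.145,0,0,0,0.02,-0.0005,-0.0015,0.16,0,0,0,0.02,-0.0005,-0.0015,0.168,0,0,0,0.02,-0.0005,-0.0015,0.17,0,0,0,0.02,-0.0005,-0.0015,0.17,0,0,0]}}

```text
time: 26.05
position: [0.4836, 0.362, 0.0449]
tool_rot: [0.998, -0.063, 0.001, 0.001]
force: [-0.2, 0.8, -6.5]
width: 0.0293
```

```bash
python3 - <<'E'
from h import *
from rig import arm
s=arm.read_state();print(s["position"],s["force"],s["width"]);c=snap("wrist","p2")
E
```

```text
[0.48363586 0.36198666 0.04485943] [-0.20213604  0.77672022 -6.52856276] 0.0293399192925878
```

View pics/p2.png

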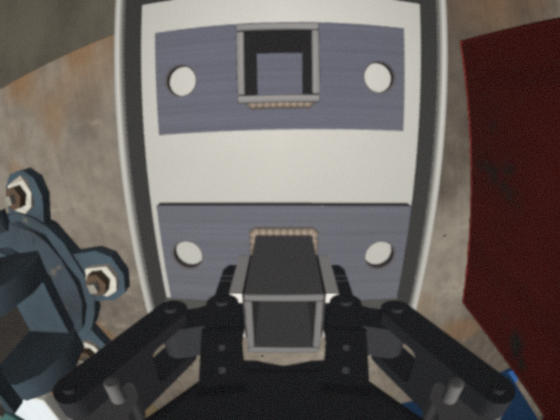

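{"name": "jog_arm", "arguments": {"moves": [0.02,0,0,0.006,0,0,0,0.02,0,0,0.011,0,0,0,0.02,0,0,0.014,0,0,0,0.02,0,0,0.0155,0,0,0,0.02,0,0,0.0165,0,0,0,0.02,0,0,0.0165,0,0,0]}}

```text
time: 26.85
position: [0.4837, 0.3621, 0.0285]
tool_rot: [0.998, -0.063, 0.001, 0.0]
force: [0.4, 0.1, -5.9]
width: 0.0291
```

Weight still mostly carried; a little lower.

{"name": "jog_arm", "arguments": {"moves": [0.02,0,0,0.0005,0,0,0,0.02,0,0,0.001,0,0,0,0.02,0,0,0.001,0,0,0,0.02,0,0,0.001,0,0,0]}}

```text
time: 27.35
position: [0.4837, 0.3621, 0.0275]
tool_rot: [0.998, -0.063, 0.001, 0.0]
force: [0.0, -0.3, -6.8]
width: 0.0293
```

{"name": "jog_arm", "arguments": {"moves": [0.02,0,0,0.0005,0,0,0,0.02,0,0,0.001,0,0,0,0.02,0,0,0.0015,0,0,0,0.02,0,0,0.0015,0,0,0]}}

```text
time: 27.85
position: [0.4839, 0.3621, 0.0271]
tool_rot: [0.998, -0.063, 0.001, 0.001]
force: [-1.6, -4.5, 4.9]
width: 0.0292
```

{"name": "jog_arm", "arguments": {"moves": [0.045,0,0,0,0,0,0,0.06,0,0,0,0,0,0,0.06,0,0,0,0,0,0,0.06,0,0,-0.02,0,0,0,0.06,0,0,-0.06,0,0,0,0.06,0,0,-0.11,0,0,0,0.06,0,0,-0.16,0,0,0,0.06,0,0.0,-0.2,0,0,0,0.06,0,0,-0.2,0,0,0]}}

```text
time: 28.98
position: [0.4846, 0.3642, 0.2322]
tool_rot: [0.998, -0.063, 0.005, -0.002]
force: [-0.6, -0.0, -0.4]
width: 0.06
```

```bash
python3 - <<'E'
from h import *
c=snap("wrist","p3");P=cloud(c)
for n,a,b in(("new",.3,.41),("fin",.41,.52)):
    k=(P[...,2]>.064)&(P[...,2]<.076)&(P[...,1]>a)&(P[...,1]<b)&(P[...,0]>.44)&(P[...,0]<.54)
    q=P[k];print(n,q.mean(0).round(4),np.percentile(q[:,2],[5,50,95]).round(4),len(q))
t=snap("top","top1");s=snap("side","side1")
for n,x in(("top",t),("side",s)):
    x0=load(n+"0")["pixels"]
cv2.imwrite("pics/top1c.png",cv2.resize(t["pixels"][140:300,110:430,::-1],None,fx=2.5,fy=2.5,interpolation=cv2.INTER_CUBIC))
E
```

```text
new [0.4842 0.3608 0.0674] [0.0652 0.0675 0.0689] 366
fin [0.493  0.4591 0.0676] [0.0662 0.0677 0.0689] 310
```

View pics/p3.png

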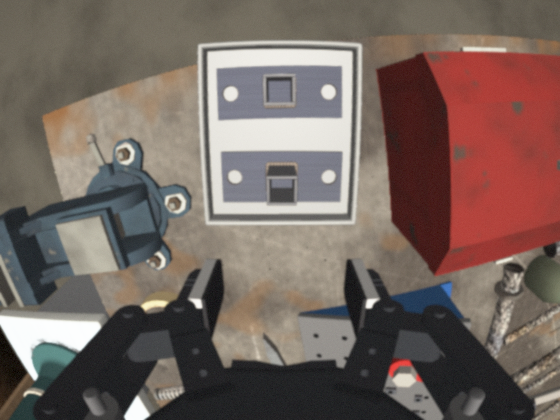

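View pics/top1c.png

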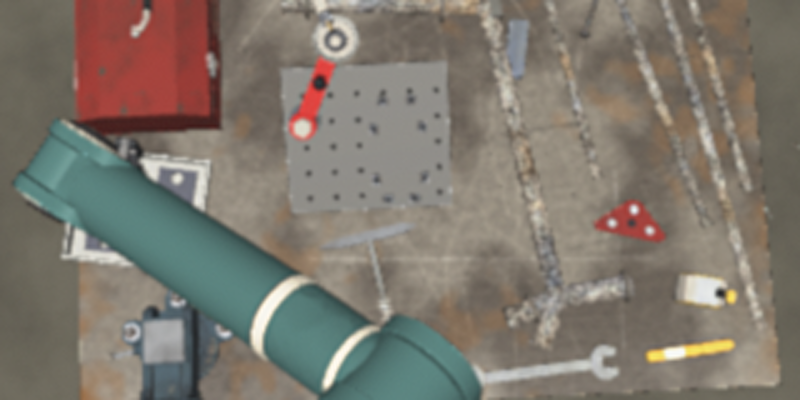

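View pics/side1.png

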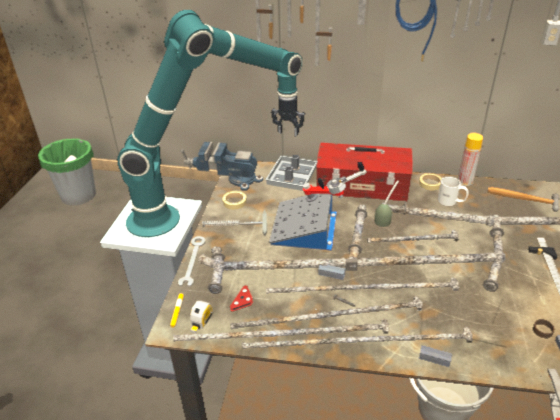

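```bash
python3 -c "
from rig import arm
print(arm.hand_in())"
```

```text
the job is handed in; nothing more can be done
None
```

The post foot is out of the jig and standing flat in the free half of the tray, and the job is handed in. It finished at about 29 s of the 72 s allowed.

- **Clamp screw:** I swung the lever four times while gripping its knob. The screw head rose about 4.4 mm, which is roughly 3.5 rad or a little more, past the 2.8 rad needed to be well clear.
- **Clamp arm:** I swung it by its knob to about 1.15 rad (66°) and left it there. Later pictures show it still open.
- **Foot:** I gripped the stub, lifted it square to the bed, levelled it and lowered it into the tray until it just touched (about 5 N). Then I opened the fingers and backed away 200 mm.

**Last checks:**
- The placed stub is at (0.484, 0.361) m, within about 2 mm of the target.
- Its top is at the same height as the finished foot's, 67.5 mm against 67.7 mm, so it is sitting flat.
- The finished foot measured within about 1 mm of where it was before.
- In the side and top pictures the magnet, tape measure and the offcut look undisturbed, but I judged that by eye, not by measurement.
- The robot was clear of everything at the end, and the largest measured force I saw was about 11 N.

The one small disagreement was that the foot touched down about 1.3 mm lower than I had calculated. That is within the 2 mm camera calibration error.

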